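# Clamp a flow chip in its holder

### The arm

A 6-joint arm with a two-finger parallel gripper is mounted at the origin on the work surface. World frame = base frame: x ahead of the robot, y to its left, z up, the work surface at z = 0. Lengths are in m, angles in rad, forces in N, time in s.
With the tool pointing down it reaches from about 0.375 to 0.9 m from the base axis. Payload 3.1 kg.
Tool frame: the origin (TCP) lies midway between the tips of the shut fingers; the grasp point (between the pads) lies 19 mm behind it; z points along the fingers, y is the direction in which the jaws open and shut (so a half turn about z gives the same grasp; the last joint's range is limited). The gripper opens to 85 mm and grips with 20 to 120 N. Pads are 22 mm wide; open, the fingers measure 114 mm over their backs; the gripper's body (76 mm by 85 mm) begins 54 mm behind the grasp point. The pads swing forward as they close: fully open they stand 13 mm farther back than shut.
Start: joints at [1.155, 0.527, 1.433, -0, 1.181, -0.178], TCP at [0.147, 0.608, 0.231] pointing down, gripper open.
Joint ranges: [-3.08, 3.08], [-0.75, 2.2], [0.22, 2.44], [-1.43, 4.57], [0, 2.65], [-2.85, 2.85]. Speed limits (rad/s): [2.79, 2.79, 3.14, 3.14, 3.14, 3.14].

### API

Orientations are given as a unit quaternion [x, y, z, w].
In Python, from station import manip gives the robot as it stands. The module is installed in compiled form; this text tells all that it offers.
- The arm moves only by the tool drive_tool, never from a script. Its argument "deltas" is one flat list of numbers, 4 for each row, row after row: the shift along the tool's x, y, z in cm, then the turn about the tool's z in degrees. A call has 1 to 12 rows; each row is the pose to reach, as a shift and turn from the pose measured when the call began, along the tool's axes at that moment; what a row does not reach only later rows make up. A row lasts 1/10 s, in which the tool goes at most 50 mm and 8.59 degrees, less where a joint would pass 70% of its speed; a pose out of reach is approached as far as the arm can. A call with a gripper value outside its range is refused whole. "hand" is the finger opening in cm, from 0 to 8.54, set as the call begins (left out, the last holds). The fingers move at their own pace and stop on an object; "squeeze" is the grip in N (left out, the last holds). Time passes only in rows, so rows that repeat a pose let the fingers close. It gives the time, the measured TCP pose, the force and the opening at its end, in the units of the state.
- manip.sense(): the state, without advancing time (a new reading comes with each control period).
- manip.snapshot(name): name is "side" or "top" or "wrist"; returns a dict with "frame" (384x512x3 uint8, red, green, blue), "depth" (384x512 float32, m along the optical axis (not along the pixel's ray), 0 where there is no reading), "fx", "fy", "cx", "cy" (pixels), "R" (3x3) and "t" (3): a world point X has camera coordinates R X + t. Camera axes: x right, y down, z forward; pixel columns grow to the right and rows downward; lengths in m; the calibration is good to about 2 mm. A picture is of the moment at which its call begins.
- manip.sign_off(): hands the job in, once; it reports no verdict.
The state is a dict: "t": time; "q": joint angles; "qd": joint speeds; "tau": joint torques, N m; "tcp_pos": TCP position; "tool_rot": TCP orientation; "force": force on the tool from outside, world axes, zero at the start; "ft_torque": the same for the moment, N m; "finger_gap": opening from 0.0 (shut) to 1.0 (fully open).
Only numpy, scipy, OpenCV 4.12 (cv2) and the standard library are available. Lean on these libraries where they do the work, as an engineer would, in place of code of your own. Each camera call takes 0.05 s, during which the arm holds its last target.

### The job

Clamp the clear chip in its holder: with the outside of a finger push the steel strap round until it lies fully home across the chip with its hook round the stud, then push the cam lever all the way down. Do not press the lever down before the strap is home; leave the chip lying in its nest and do not pick up, shift or knock over any of the things standing around.

Things in the scene. Friction and masses are not known exactly. Their poses are not given: they have to be found in the camera images.
- fixture: the chip clamp: aluminium base plate 110 (own x) x 180 (own y) mm, its top 30 mm above the bench, fixed to the bench. Origin: centre of the underside, on the bench; z up. The clear chip lies in a shallow grey-rimmed nest at the middle of the base (rim top 36 mm, chip top 38 mm, chip's white port studs to 44 mm above the bench; the studs stand 18 mm to the own +x side of the middle). The strap's pivot is at own y = -60 mm, the stud with the cam lever at own y = +60 mm
- strap (a joint): angle of the clamp strap about its vertical pivot, rad. 0 = fully home: strap along the base's own +y, across the chip, its open hook round the stud (end stop). Positive = swung away, anticlockwise seen from above, towards the base's own -x; it starts 1.2 to 1.9. Range 0 to 2.0. It has no spring, stays where left and needs about 0.08 N m (1.3 N pushed 60 mm from the pivot)
- strap_pivot (a point): on the strap's vertical pivot axis, 54 mm above the bench (half-way up the strap)
- strap_mid (a point): centre of the steel strap's bar, 60 mm from the pivot. The bar is 18 mm wide and stands from 42 to 66 mm above the bench; it runs from the pivot to a hook whose far end is 142 mm from the pivot; the hook opens towards the stud and is 44 mm long, 33 mm wide. Its pivot boss is 30 mm wide, its top at 72 mm. It swings clear over the nest
- cam_lever (a joint): angle of the cam lever about its level pivot on the stud (axis along the base's own x), rad. 0 = upright, 1.5 = fully down (end stop), folded outward along the base's own +y, away from the strap, almost level. It starts 0.25 to 0.55. It has no spring, stays where left and needs about 0.25 N m (4 N pushed square on 62 mm from the pivot)
- lever_pivot (a point): centre of the cam lever's pivot, 78 mm above the bench, at own (0, +60 mm) of the base
- lever_grip (a point): centre of the white plastic paddle of the cam lever, 65 mm from the lever's pivot. The paddle is 24 mm wide, 11 mm thick and 38 mm long; the lever ends 83 mm from its pivot
- chip_center (a point): centre of the clear chip in the nest, 50 x 60 x 8 mm, loose, four white port studs 7 mm wide and 6 mm high on its upper face
- spare_chip: a spare clear chip like the clamped one, 50 x 60 x 8 mm, lying beyond the clamp's base; loose, not part of the job. Origin: centre of the underside
- beaker: a small empty glass beaker, 52 mm wide, 60 mm high; loose, not part of the job. Origin: centre of the underside
- bottle: a closed amber glass bottle with white cap, 68 mm wide, 140 mm high; loose, not part of the job. Origin: centre of the underside
- flask: an empty conical glass flask, 80 mm wide, 125 mm high; loose, not part of the job. Origin: centre of the underside
- jar: a low white plastic jar with black lid, 48 mm wide, 50 mm high; loose, not part of the job. Origin: centre of the underside
- dish: a closed clear plastic dish, 64 mm wide, 14 mm high; loose, not part of the job. Origin: centre of the underside
Things that resemble listed ones, but are neither listed nor needed, are in the scene too. Leave any turquoise look-alike of the part that bears chip_center alone.

How it is judged:
On the way, in this order (a step that is already met when the one before it is completed fails the run):
1. the strap is fully home across the chip, the lever still up (value of joint strap below 0.05 rad and value of joint cam_lever below 0.9 rad), for 0.2 s.
2. the cam lever is fully down, with the strap home (value of joint strap below 0.05 rad and value of joint cam_lever above 1.42 rad), for 0.2 s.
At the end, for the whole second after the job is handed in: the strap is within 0.05 rad (3 degrees) of its home stop and the cam lever within 0.08 rad (5 degrees) of its lower stop, both at rest; the chip lies in its nest, within 8 mm of where it was; every bystander stands within 20 mm of its place, tilted less than 0.35 rad (20 degrees) (all of step 2 and velocity of joint strap between -0.05 and 0.05 rad/s and velocity of joint cam_lever between -0.05 and 0.05 rad/s and not (distance of chip_center from where it was at the start of the episode above 0.008 m or z of chip_center in the frame of fixture above 0.04 m) and not (distance of any of spare_chip, beaker, bottle, flask, jar, dish from where it was at the start of the episode above 0.02 m or angle between any of spare_chip, beaker, bottle, flask, jar, dish's own z axis and vertical above 0.35 rad)); the robot touches nothing.
It fails at once if the cam lever is pushed well down (past 0.9 rad) while the strap is not home (more than 0.1 rad away) (value of joint cam_lever above 0.9 rad and value of joint strap above 0.1 rad).
It fails at once if the chip is lifted (6 mm) or shifted (8 mm) out of its nest (distance of chip_center from where it was at the start of the episode above 0.008 m or z of chip_center in the frame of fixture above 0.04 m).
It fails at once if a bystander is lifted or shifted more than 20 mm, or tipped more than 20 degrees (distance of any of spare_chip, beaker, bottle, flask, jar, dish from where it was at the start of the episode above 0.02 m or angle between any of spare_chip, beaker, bottle, flask, jar, dish's own z axis and vertical above 0.35 rad).
It also fails if it takes over 45 s, if anything falls off the work surface, if the arm or the gripper's body presses on something with over 40 N, if the wrist force passes 120 N, or if a joint passes its speed limit or range.

## Working session

There is one attempt and no reset: what is moved stays moved. The work goes in short steps, Python scripts to look and compute and a tool call to move; the robot and the scene stay as the last step left them, time stands still between calls to the robot, and variables do not carry over. Pictures are saved under pics/ and viewed, and the job is handed in when it is done.

Besides the shell and the picture viewer there is one more tool, called after ">>>" by a JSON object that holds its "method" and its "body". drive_tool: Moves the arm, as the interface text tells. Its arguments: {"type":"object","properties":{"deltas":{"type":"array"},"hand":{"type":"number"},"squeeze":{"type":"number"}},"required":["deltas"]}

```bash
mkdir -p pics; python3 - <<'E'
from station import manip
import cv2,numpy as np,pickle
s=manip.sense();print({k:np.round(v,3) for k,v in s.items()})
for n in("side","top","wrist"):
    d=manip.snapshot(n);pickle.dump(d,open(f"{n}0.pkl","wb"))
    cv2.imwrite(f"pics/{n}0.png",cv2.resize(d["frame"][:,:,::-1],(800,600)))
    print(n,d["fx"],d["cx"],d["cy"],np.round(d["R"],3).tolist(),np.round(d["t"],3))
E
```

```text
{'t': np.float64(0.0), 'q': array([ 1.155,  0.528,  1.434, -0.   ,  1.181, -0.179]), 'qd': array([ 0.001, -0.001,  0.001, -0.   ,  0.   ,  0.002]), 'tau': array([-1.0000e-03, -4.4235e+01, -1.7802e+01, -0.0000e+00,  9.0000e-03,
        0.0000e+00]), 'tcp_pos': array([0.146, 0.607, 0.23 ]), 'tool_rot': array([ 0.118,  0.993, -0.001, -0.   ]), 'force': array([ 0.226,  0.136, -0.236]), 'ft_torque': array([-0.01 , -0.014, -0.045]), 'finger_gap': np.float64(1.0)}
side 393.60283823836846 251.90562741659738 189.05775038645913 [[0.882, -0.472, -0.008], [-0.267, -0.485, -0.833], [0.389, 0.736, -0.554]] [-0.481  0.286  0.776]
top 421.3643950054024 256.93549909361616 195.3967637273862 [[0.079, -0.997, -0.0], [-0.975, -0.078, -0.207], [0.207, 0.017, -0.978]] [0.025 0.611 0.958]
wrist 302.8694627231974 253.40072733866737 191.92708675474674 [[0.235, 0.972, -0.003], [0.928, -0.223, 0.299], [0.29, -0.073, -0.954]] [-0.623 -0.039  0.381]
```

View pics/side0.png

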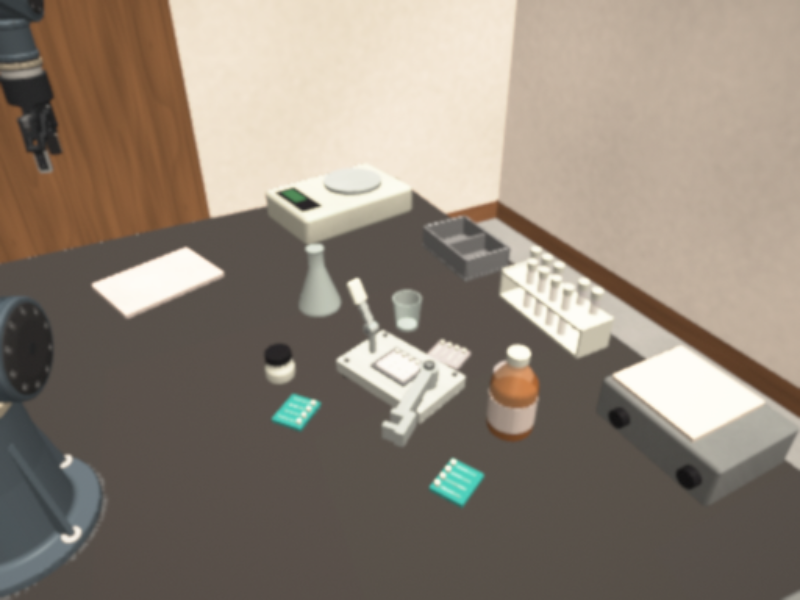

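View pics/top0.png

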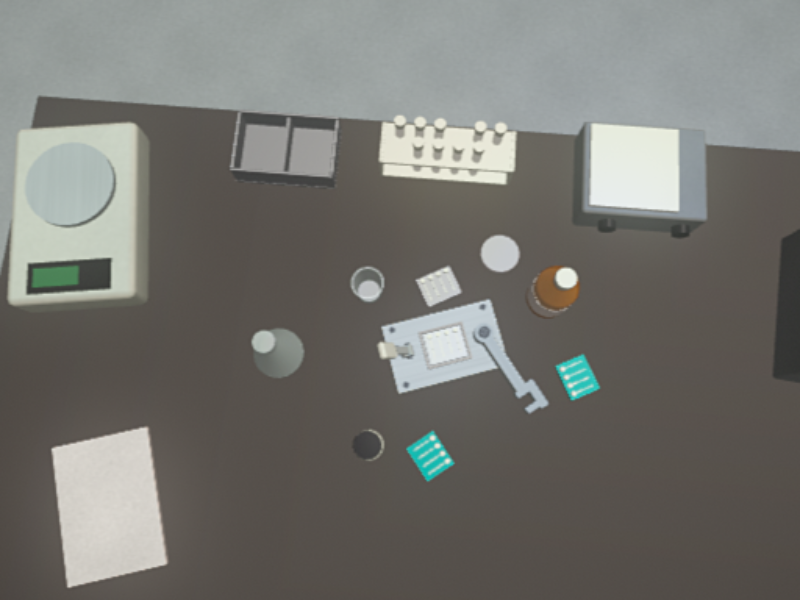

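View pics/wrist0.png

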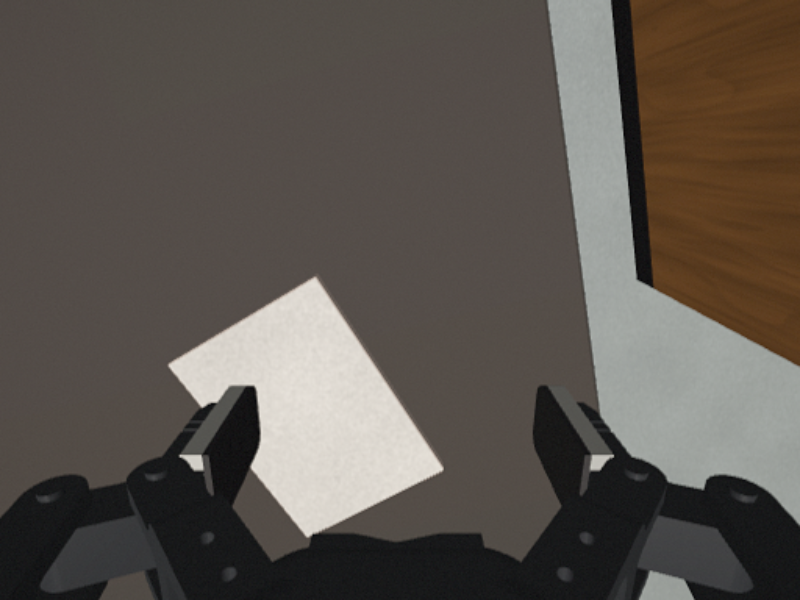

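```bash
cat > h.py <<'E'
import numpy as np,cv2,pickle
def pts(d):
    v,u=np.mgrid[0:384,0:512];z=d["depth"]
    c=np.stack([(u-d["cx"])/d["fx"]*z,(v-d["cy"])/d["fy"]*z,z],-1)
    return (c-d["t"])@d["R"]
def ray(d,u,v,h):
    r=np.array([(u-d["cx"])/d["fx"],(v-d["cy"])/d["fy"],1])@d["R"];o=-d["t"]@d["R"]
    return o+r*(h-o[2])/r[2]
def proj(d,X):
    c=np.asarray(d["R"])@X+d["t"];return c[0]/c[2]*d["fx"]+d["cx"],c[1]/c[2]*d["fy"]+d["cy"]
E
python3 - <<'E'
from h import *
d=pickle.load(open("top0.pkl","rb"));P=pts(d)
f=d["frame"];crop=f[150:320,190:400][:,:,::-1]
cv2.imwrite("pics/topcrop.png",cv2.resize(crop,(798,646),interpolation=cv2.INTER_CUBIC)[:600])
reg=np.zeros((384,512),bool);reg[180:260,235:330]=1
Z=P[:,:,2]
for lo,hi in((.024,.034),(.034,.042),(.055,.075),(.08,.16)):
    m=reg&(Z>lo)&(Z<hi)&(d["depth"]>0)
    n,l,st,_=cv2.connectedComponentsWithStats(m.astype(np.uint8))
    for i in range(1,n):
        if st[i,4]>15:
            q=P[l==i];r=cv2.minAreaRect((q[:,:2]*1000).astype(np.float32));print(lo,st[i].tolist(),np.round(np.median(q,0),4),np.round(r[0],1),np.round(r[1],1),round(r[2],1))
# other objs
for name,(u,v),h in (("spare",(439,286),.008),("dish",(500,253),.014),("bottlecap",(566,279),.14),("beaker",(367,284),.03),("flasktop",(262,342),.125),("jar",(368,445),.05)):
    print(name,np.round(ray(d,u*.64,v*.64,h),3))
w=pickle.load(open("side0.pkl","rb"))
cv2.imwrite("pics/sidecrop.png",cv2.resize(w["frame"][165:290,200:350][:,:,::-1],(720,600),interpolation=cv2.INTER_CUBIC))
E
```

```text
0.024 [244, 192, 79, 60, 2043] [0.554  0.0137 0.0302] [555.1   2.2] [110.4 180.2] 18.8
0.034 [268, 206, 34, 31, 615] [0.5535 0.0022 0.0377] [553.7   2.3] [63.7 71.8] 18.7
0.055 [235, 180, 10, 11, 21] [0.6254 0.114  0.0602] [627.8 114.9] [ 7.8 33.6] 54.3
0.055 [303, 207, 27, 46, 386] [ 0.5477 -0.0734  0.0661] [540.2 -82. ] [118.1  31. ] 38.9
0.08 [241, 219, 24, 11, 197] [0.5277 0.0817 0.1316] [529.4  76.7] [23.9 49.9] 19.2
spare [0.656 0.015 0.008]
dish [ 0.719 -0.081  0.014]
bottlecap [ 0.648 -0.162  0.14 ]
beaker [0.645 0.132 0.03 ]
flasktop [0.524 0.268 0.125]
jar [0.391 0.107 0.05 ]
```

View pics/topcrop.png

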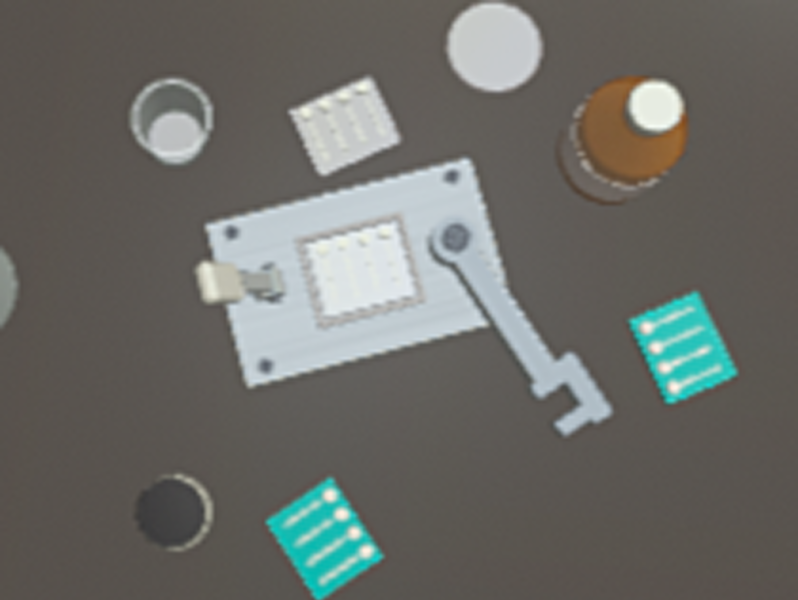

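View pics/sidecrop.png

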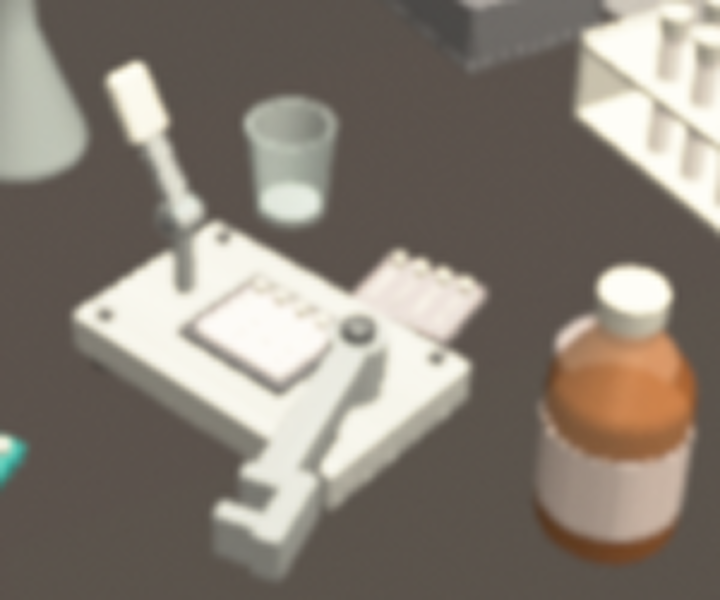

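The clamp in the top view (800x600) is at (441,346), with the strap pivot at (484,332), the hook at (532,398) and the lever at (395,350). Three things could be taken for its chip: the spare clear chip at (439,286) and the turquoise ones at (430,456) and (577,377). The one I want is the chip inside the grey nest at (441,346), and the crop confirms it.

```bash
cat >> h.py <<'E'
C0=np.array([.5545,.0023]);A=np.radians(18.8);OX=np.array([np.cos(A),np.sin(A)]);OY=np.array([-OX[1],OX[0]])
def own2w(p): return C0+OX*p[0]+OY*p[1]
def w2own(w): w=np.asarray(w)[:2]-C0;return np.array([w@OX,w@OY])
def Cown(s,r,gap=0):
    h=.0145*abs(np.cos(s))+.011*abs(np.sin(s))+.009+gap
    return np.array([-r*np.sin(s)-h*np.cos(s),-.06+r*np.cos(s)-h*np.sin(s)])
from scipy.spatial.transform import Rotation as Ro
def todelta(s,w):  # world target -> tool cm
    return 100*Ro.from_quat(s["tool_rot"]).inv().apply(np.asarray(w)-s["tcp_pos"])
def yaw(s): v=Ro.from_quat(s["tool_rot"]).apply([0,1,0]);return np.degrees(np.arctan2(v[1],v[0]))
E
python3 - <<'E'
from h import *
from station import manip
d=pickle.load(open("top0.pkl","rb"));P=pts(d);Z=P[:,:,2]
m=np.zeros((384,512),bool);m[207:253,303:330]=1;m&=(Z>.055)&(Z<.075)
q=np.array([w2own(p) for p in P[m]])-[0,-.06]
rr=np.hypot(*q.T);b=(rr>.03)&(rr<.09);print("strap angle",np.median(np.arctan2(-q[b,0],q[b,1])),rr.max())
k=np.zeros((384,512),bool);k[219:230,241:265]=1;k&=(Z>.08)&(Z<.16)
o=np.array([w2own(p) for p in P[k]]);print("lever own y",np.round(np.c_[o[:,1],Z[k]][::20],3).tolist(), np.median(o[:,0]))
print("pivot px",proj(d,np.r_[own2w([0,-.06]),.072]))
b=P[165:200,335:375].reshape(-1,3);b=b[b[:,2]>.1];print("bottle",b[:,:2].mean(0),b[:,2].max())
s=manip.sense();print(yaw(s))
w=own2w(Cown(1.87,.09,.012));print(w,todelta(s,[*w,.2]),todelta(s,[*w,.05]),yaw(s)-18.8)
E
```

```text
strap angle 1.8643488417615905 0.10359594627626804
lever own y [[0.1, 0.148], [0.081, 0.128], [0.101, 0.148], [0.056, 0.085], [0.059, 0.087], [0.064, 0.095], [0.069, 0.102], [0.075, 0.114], [0.08, 0.124], [0.083, 0.127]] -0.0010588090110718526
pivot px (np.float64(309.3301216412095), np.float64(212.3822479464919))
bottle [ 0.63852118 -0.1504342 ] 1.063691532722774
76.43350988092429
[ 0.52197723 -0.13629909] [-53.95103103 -63.44585998   3.14302907] [-53.95536177 -63.42129293  18.14300833] 57.633509880924294
```

>>> {"method": "drive_tool", "body": {"deltas": [-2,-2.5,0,4,-5,-6,0,8,-8,-9.5,0,13,-11,-13,0,18,-14,-16.5,0,23,-17,-20,0,28,-20,-23.5,0,33,-23,-27,0,38,-26,-30.5,0,43,-29,-34,0,48,-32,-37.5,0,53,-35,-41,0,57.6], "hand": 0}}

```text
t: 1.35
tcp_pos: [0.3909, 0.1246, 0.2312]
tool_rot: [0.583, 0.812, -0.001, 0.0]
force: [0.4, 0.2, -0.3]
finger_gap: -0.006
```

```bash
python3 - <<'E'
from h import *
from station import manip
s=manip.sense();w=own2w(Cown(1.87,.09,.012));print(s["t"],s["q"],s["tcp_pos"],yaw(s),todelta(s,[*w,.05]),s["force"],s["finger_gap"])
E
```

```text
1.35 [ 3.56469999e-02  2.38897402e-01  1.94064830e+00 -1.66534167e-03
  9.62498506e-01 -2.88460992e-01] [0.39090235 0.12460523 0.2312068 ] 18.624538009652305 [-28.88877794   4.10359345  18.1514452 ] [ 0.37980605  0.2069006  -0.32684241] -0.00638315036626725
```

>>> {"method": "drive_tool", "body": {"deltas": [-3,0.4,0,0,-7,1,0,0,-11,1.6,0,0,-15,2.1,0,0,-19,2.7,0,0,-23,3.3,0,0,-27,3.8,0,0,-28.9,4.1,2,0,-28.9,4.1,6,0,-28.9,4.1,9,0,-28.9,4.1,10,0,-28.9,4.1,10,0]}}

```text
t: 2.55
tcp_pos: [0.521, -0.1358, 0.1301]
tool_rot: [0.583, 0.812, -0.001, -0.002]
force: [-0.1, -0.6, -0.1]
finger_gap: -0.002
```

```bash
python3 - <<'E'
from h import *
from station import manip
s=manip.sense();w=own2w(Cown(1.87,.09,.012));print(s["t"],s["tcp_pos"],yaw(s),todelta(s,[*w,.05]),s["force"])
d=manip.snapshot("top");cv2.imwrite("pics/top1.png",cv2.resize(d["frame"][150:320,190:400][:,:,::-1],(740,600)))
d=manip.snapshot("side");cv2.imwrite("pics/side1.png",cv2.resize(d["frame"][120:300,190:400][:,:,::-1],(700,600)))
E
```

```text
2.55 [ 0.52100676 -0.13581473  0.13014352] 18.62507840000518 [-0.08882318  0.10470105  8.01391013] [-0.14826882 -0.58390331 -0.10536428]
```

View pics/top1.png

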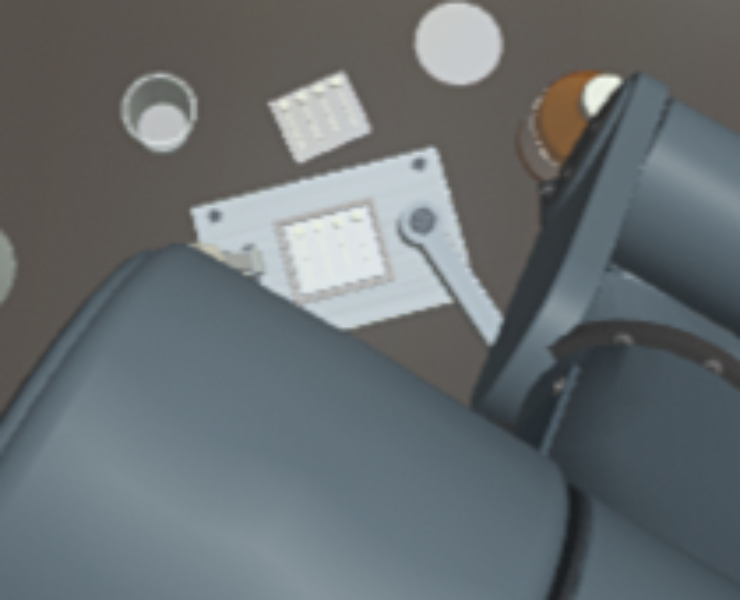

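View pics/side1.png

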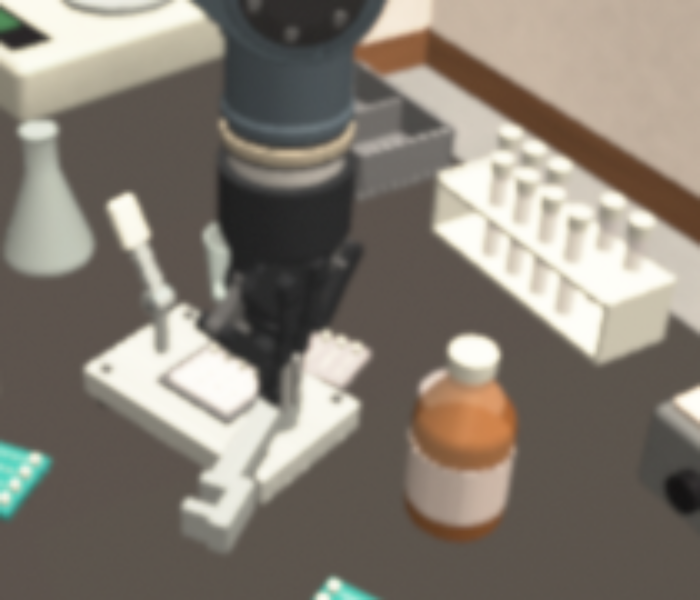

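>>> {"method": "drive_tool", "body": {"deltas": [-0.1,0.1,2,0,-0.1,0.1,4,0,-0.1,0.1,6,0,-0.1,0.1,7,0,-0.1,0.1,8,0,-0.1,0.1,8,0]}}

```text
t: 3.25
tcp_pos: [0.5243, -0.1372, 0.0523]
tool_rot: [0.583, 0.812, -0.001, 0.001]
force: [-0.8, 0.5, -0.2]
finger_gap: 0.001
```

```bash
python3 - <<'E'
from h import *
from station import manip
s=manip.sense();print(s["t"],s["tcp_pos"],yaw(s),s["force"])
p0=w2own(s["tcp_pos"]);print("own",p0)
for a in np.arange(1.85,-.1,-.1):
    c=Cown(max(a,0),.085 if a>1.2 else .075)-p0; print(round(a,2),np.round([c[1]*100,c[0]*100],2))
E
```

```text
3.25 [ 0.52425276 -0.13721735  0.0523265 ] 18.656032237055275 [-0.78963026  0.49923669 -0.18331905]
own [-0.07359519 -0.12232635]
1.85 [ 1.62 -0.16]
1.75 [ 2.51 -0.6 ]
1.65 [ 3.46 -0.95]
1.55 [ 4.38 -1.18]
1.45 [ 5.11 -1.34]
1.35 [ 5.86 -1.44]
1.25 [ 6.63 -1.46]
1.15 [ 7.02 -0.51]
1.05 [ 7.73 -0.43]
0.95 [ 8.45 -0.28]
0.85 [ 9.17 -0.05]
0.75 [9.87 0.26]
0.65 [10.56  0.66]
0.55 [11.21  1.13]
0.45 [11.82  1.68]
0.35 [12.37  2.31]
0.25 [12.86  3.01]
0.15 [13.28  3.77]
0.05 [13.6   4.58]
-0.05 [13.73  5.01]
```

>>> {"method": "drive_tool", "body": {"deltas": [0.8,-0.1,0.1,0,1.6,-0.2,0.2,0,2.5,-0.6,0.2,0,3.4,-0.9,0.2,0,4.3,-1.1,0.2,0,5.1,-1.2,0.2,0,5.8,-1.2,0.2,0,6.5,-1.0,0.2,0,7.1,-0.7,0.2,0,7.7,-0.4,0.2,0,8.4,-0.3,0.2,0,8.4,-0.3,0.2,0]}}

```text
t: 4.45
tcp_pos: [0.4942, -0.0575, 0.05]
tool_rot: [0.583, 0.813, -0.001, 0.001]
force: [-0.3, -0.2, 0.3]
finger_gap: 0.001
```

```bash
python3 - <<'E'
from h import *
from station import manip
s=manip.sense();print(s["t"],s["tcp_pos"],yaw(s),s["force"])
p0=w2own(s["tcp_pos"]);print("own",p0)
for a in np.arange(.95,-.1,-.1):
    c=Cown(max(a,0),.075)-p0; print(round(a,2),np.round([c[1]*100,c[0]*100],2))
d=manip.snapshot("side");cv2.imwrite("pics/side2.png",cv2.resize(d["frame"][120:300,190:400][:,:,::-1],(700,600)))
d=manip.snapshot("wrist");cv2.imwrite("pics/w2.png",d["frame"][:,:,::-1])
E
```

```text
4.45 [ 0.49421992 -0.05748542  0.05000666] 18.70532664833647 [-0.30543425 -0.15264193  0.27616294]
own [-0.07633088 -0.03716962]
0.95 [-0.07 -0.  ]
0.85 [0.65 0.23]
0.75 [1.36 0.54]
0.65 [2.04 0.93]
0.55 [2.69 1.4 ]
0.45 [3.3  1.95]
0.35 [3.86 2.58]
0.25 [4.35 3.28]
0.15 [4.76 4.04]
0.05 [5.09 4.86]
-0.05 [5.22 5.28]
```

View pics/side2.png

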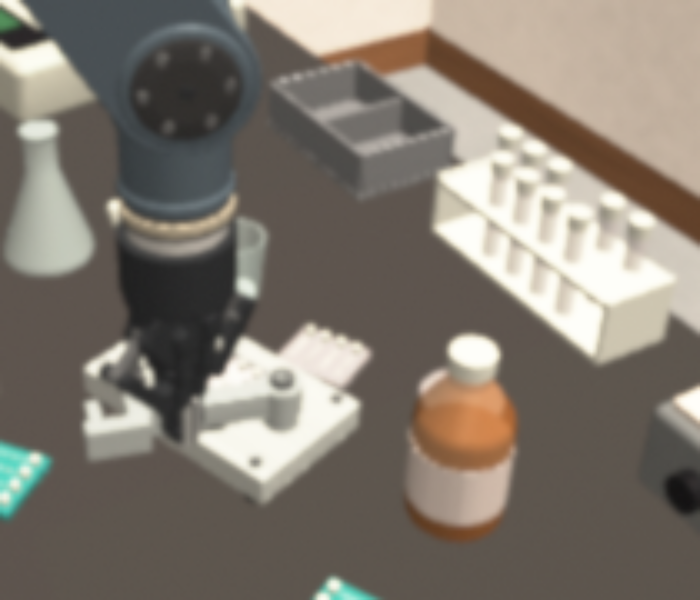

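View pics/w2.png

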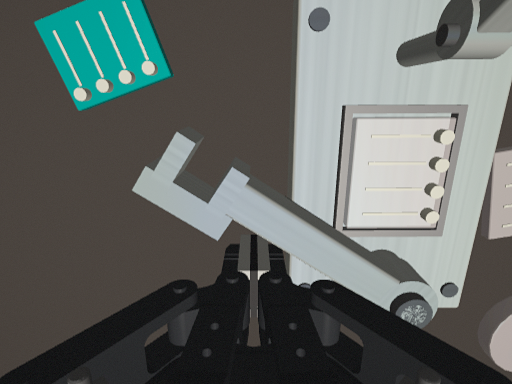

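>>> {"method": "drive_tool", "body": {"deltas": [0.6,0.2,0,0,1.3,0.5,0,0,2.0,0.9,0,0,2.6,1.4,0,0,3.2,1.9,0,0,3.7,2.5,0,0,4.1,3.2,0,0,4.5,3.9,0,0,4.7,4.4,0,0,4.8,4.8,0,0,4.8,5.1,0,0,4.8,5.2,0,0]}}

```text
t: 5.75
tcp_pos: [0.5282, 0.0043, 0.0499]
tool_rot: [0.583, 0.812, -0.001, 0.0]
force: [-2.0, 0.0, 0.3]
finger_gap: 0.0
```

```bash
cat > look.py <<'E'
from h import *
from station import manip
import sys
s=manip.sense();print(s["t"],s["tcp_pos"],yaw(s),s["force"],w2own(s["tcp_pos"]))
n=sys.argv[1]
d=manip.snapshot("side");cv2.imwrite(f"pics/side{n}.png",cv2.resize(d["frame"][120:300,190:400][:,:,::-1],(700,600)))
d=manip.snapshot("wrist");cv2.imwrite(f"pics/w{n}.png",d["frame"][:,:,::-1]);pickle.dump(d,open(f"w{n}.pkl","wb"))
d=manip.snapshot("top");cv2.imwrite(f"pics/top{n}.png",cv2.resize(d["frame"][150:320,190:400][:,:,::-1],(740,600)));pickle.dump(d,open(f"top{n}.pkl","wb"))
E
python3 look.py 3
```

```text
5.75 [0.52816804 0.00425273 0.04985648] 18.67903622549255 [-1.97443769  0.02204524  0.29744479] [-0.02429783  0.01033444]
```

View pics/side3.png

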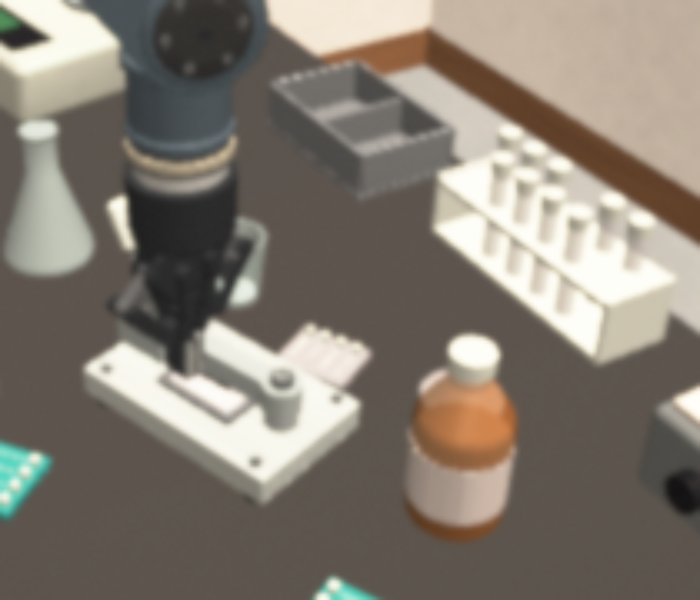

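View pics/w3.png

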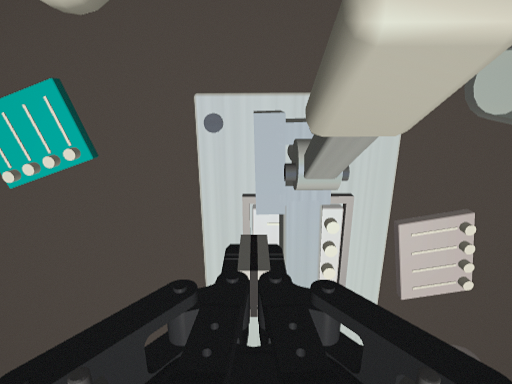

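>>> {"method": "drive_tool", "body": {"deltas": [0,0.15,0,0,0,0.3,0,0,0,0.3,0,0]}}

```text
t: 6.2
tcp_pos: [0.53, 0.0046, 0.0499]
tool_rot: [0.583, 0.813, -0.001, -0.0]
force: [-3.7, -2.8, 1.6]
finger_gap: -0.003
```

>>> {"method": "drive_tool", "body": {"deltas": [0,0.2,0,0,0,0.4,0,0,0,0.4,0,0]}}

```text
t: 6.5
tcp_pos: [0.53, 0.0048, 0.0498]
tool_rot: [0.582, 0.813, -0.004, -0.003]
force: [-8.7, -7.6, 6.7]
finger_gap: -0.003
```

```bash
python3 look.py 4
```

```text
6.5 [0.52998659 0.00483469 0.04981195] 18.776449222445525 [-8.73354111 -7.58378531  6.65299937] [-0.02238876  0.01029929]
```

View pics/w4.png

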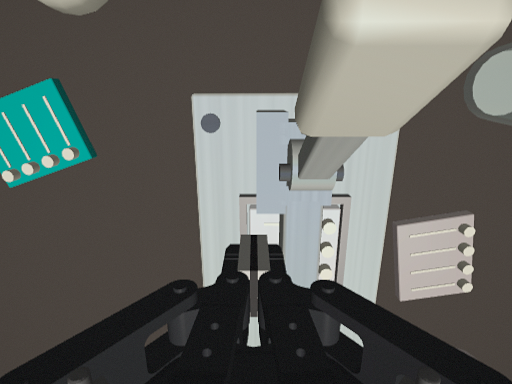

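The strap is on its end stop: the force doubled with no further motion, and the hook surrounds the stud at (310,172) in the wrist view. Next I back off and go up.

>>> {"method": "drive_tool", "body": {"deltas": [0,-0.8,0,0,-0.3,-1.8,0,0,-0.3,-2.0,-2,0,-0.3,-2.0,-6,0,-0.3,-1.5,-10,0,-0.3,-0.5,-13,0,-0.3,0.8,-14,0,-0.3,2.0,-14,0,-0.3,2.2,-14,0,-0.3,2.2,-14,0]}}

```text
t: 7.65
tcp_pos: [0.5525, 0.0097, 0.1881]
tool_rot: [0.582, 0.813, -0.005, -0.004]
force: [-0.2, 0.0, -0.3]
finger_gap: 0.001
```

```bash
python3 look.py 5; python3 - <<'E'
from h import *
from station import manip
s=manip.sense();p=w2own(s["tcp_pos"]);z=s["tcp_pos"][2]
for a in np.r_[.3:1.55:.1]:
    y=.06+.065*np.sin(a)-.0055*np.cos(a)-.011;zz=.078+.065*np.cos(a)+.0055*np.sin(a)
    print(round(a,2),np.round([(y-p[1])*100,(0-p[0])*100,(z-zz)*100],2),round(zz,4))
d=pickle.load(open("w5.pkl","rb"));P=pts(d);Z=P[:,:,2];m=(Z>.12)&(Z<.17)&(d["frame"].min(-1)>120)
o=(P[m][:,:2]-C0)@np.c_[OX,OY];z=Z[m]
for lo in np.arange(.12,.17,.005):
    k=(z>lo)&(z<lo+.005)
    if k.sum()>5:print(round(lo,3),k.sum(),np.round(np.percentile(o[k,1],[2,50,98]),4),np.round(np.percentile(o[k,0],[2,98]),4))
E
```

```text
7.65 [0.55248624 0.00969857 0.18813697] 18.77269059155039 [-0.24025289  0.02234965 -0.30344875] [0.00047798 0.00765281]
0.3 [5.52 0.01 4.65] 0.1417
0.4 [6.15 0.01 4.82] 0.14
0.5 [6.76 0.01 5.05] 0.1377
0.6 [7.34 0.01 5.35] 0.1348
0.7 [7.89 0.01 5.7 ] 0.1313
0.8 [8.41 0.01 6.1 ] 0.1272
0.9 [8.88 0.01 6.55] 0.1227
1.0 [9.3  0.01 7.05] 0.1177
1.1 [9.67 0.01 7.58] 0.1124
1.2 [9.99 0.01 8.15] 0.1067
1.3 [1.024e+01 1.000e-02 8.750e+00] 0.1007
1.4 [1.044e+01 1.000e-02 9.380e+00] 0.0945
1.5 [1.057e+01 1.000e-02 1.001e+01] 0.0881
0.12 71 [0.0766 0.0778 0.0797] [-0.0107  0.0104]
0.125 156 [0.0784 0.0803 0.0834] [-0.0118  0.0109]
0.13 173 [0.081  0.0828 0.0861] [-0.0113  0.0109]
0.135 193 [0.084  0.0857 0.0885] [-0.0109  0.0108]
0.14 198 [0.0868 0.089  0.0917] [-0.0112  0.0107]
0.145 391 [0.09   0.0926 0.1016] [-0.0114  0.0108]
0.15 492 [0.0925 0.0962 0.1003] [-0.0105  0.0096]
```

View pics/w5.png

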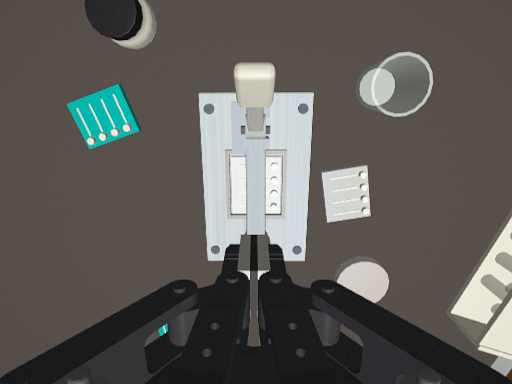

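View pics/side5.png

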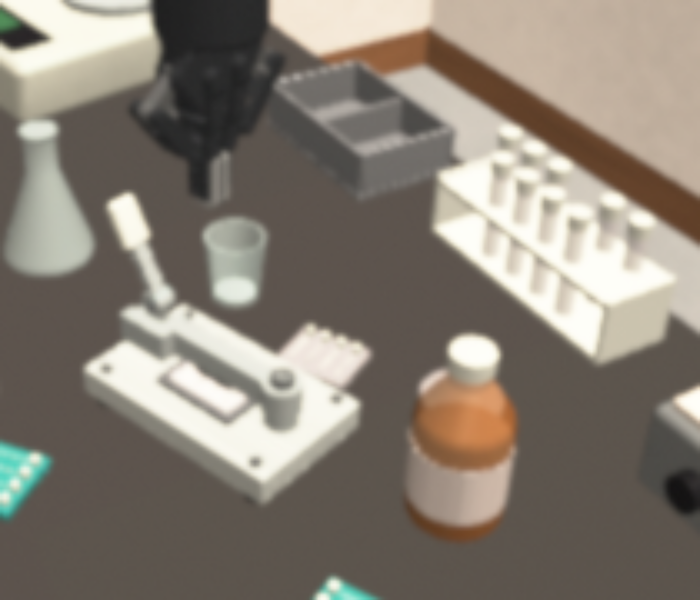

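>>> {"method": "drive_tool", "body": {"deltas": [2,0,2,0,4.3,0,4,0,5.5,0,4.7,0,6.1,0,4.8,0,6.8,0,5.0,0,7.3,0,5.3,0,7.9,0,5.7,0,8.4,0,6.1,0,8.9,0,6.5,0,9.3,0,7.0,0,9.7,0,7.6,0,9.7,0,7.6,0]}}

```text
t: 9.0
tcp_pos: [0.5194, 0.1019, 0.1116]
tool_rot: [0.582, 0.813, -0.005, -0.005]
force: [-0.2, -0.6, 0.6]
finger_gap: -0.002
```

```bash
python3 look.py 6; python3 - <<'E'
from h import *
from station import manip
s=manip.sense();p=w2own(s["tcp_pos"]);z=s["tcp_pos"][2]
for a in np.r_[1:1.6:.1]:
    y=.06+.065*np.sin(a)-.0055*np.cos(a)-.011;zz=.078+.065*np.cos(a)+.0055*np.sin(a)
    print(round(a,2),np.round([(y-p[1])*100,(0-p[0])*100,(z-zz)*100],2),round(zz,4))
E
```

```text
9.0 [0.51937784 0.10188565 0.1116117 ] 18.771612932525287 [-0.22360706 -0.63289678  0.63783559] [-0.00115533  0.10559135]
1.0 [-0.47  0.22 -0.61] 0.1177
1.1 [-0.1   0.22 -0.07] 0.1124
1.2 [0.22 0.22 0.5 ] 0.1067
1.3 [0.48 0.22 1.1 ] 0.1007
1.4 [0.67 0.22 1.72] 0.0945
1.5 [0.81 0.22 2.36] 0.0881
1.6 [0.87 0.22 3.01] 0.0816
```

View pics/side6.png

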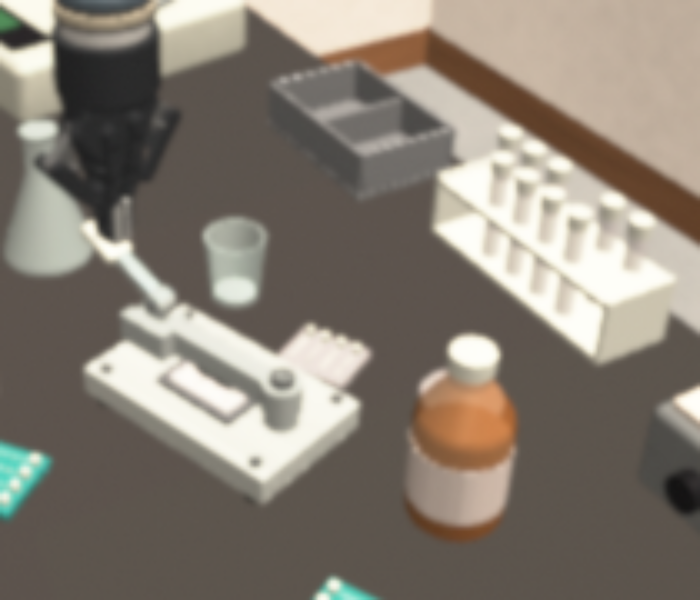

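>>> {"method": "drive_tool", "body": {"deltas": [0.2,0.1,0.5,0,0.5,0.1,1.1,0,0.7,0.1,1.7,0,0.8,0.1,2.1,0,0.8,0.1,2.4,0,0.8,0.1,2.4,0]}}

```text
t: 9.75
tcp_pos: [0.516, 0.1095, 0.0877]
tool_rot: [0.583, 0.813, -0.006, -0.007]
force: [-0.5, 0.2, 5.4]
finger_gap: 0.004
```

Now I press a little further until it stops.

>>> {"method": "drive_tool", "body": {"deltas": [0,0,0.2,0,0,0,0.3,0,0,0,0.3,0]}}

```text
t: 10.05
tcp_pos: [0.5161, 0.1096, 0.0871]
tool_rot: [0.583, 0.813, -0.005, -0.006]
force: [-4.5, -0.3, 21.9]
finger_gap: -0.001
```

The force rose to 22 N with 0.6 mm of travel, so the lever is on its stop. I lift away.

>>> {"method": "drive_tool", "body": {"deltas": [0,0,-1,0,0,0,-4,0,-2,0,-8,0,-5,0,-12,0,-9,-1,-14,0,-13,-2,-14,0,-17,-3,-14,0,-20,-4,-14,0,-20,-4,-14,0,-20,-4,-14,0]}}

```text
t: 11.05
tcp_pos: [0.5444, -0.0926, 0.2263]
tool_rot: [0.583, 0.812, -0.005, -0.007]
force: [-0.4, -0.3, -0.9]
finger_gap: 0.002
```

```bash
python3 look.py 7; python3 - <<'E'
from h import *
a=pickle.load(open("top0.pkl","rb"));b=pickle.load(open("top7.pkl","rb"))
d=pickle.load(open("w7.pkl","rb"))
P=pts(d);Z=P[:,:,2];O=(P[:,:,:2]-C0)@np.c_[OX,OY]
ok=d["depth"]>0
m=ok&(Z>.055)&(Z<.07)&(O[...,1]>-.03)&(O[...,1]<.03)&(abs(O[...,0])<.03)
if m.sum()>20:print("strap fit",np.polyfit(O[m][:,1],O[m][:,0],1),m.sum())
m=ok&(Z>.07)&(Z<.16)&(O[...,1]>.085)&(O[...,1]<.15)&(abs(O[...,0])<.02)
if m.sum()>20:
    f=np.polyfit(O[m][:,1],Z[m],1);print("lever slope",f,np.pi/2-np.arctan(f[0]),m.sum())
E
```

```text
11.05 [ 0.54439207 -0.09264656  0.22632751] 18.62920261104727 [-0.39876172 -0.32626696 -0.85925592] [-0.04016668 -0.08662365]
strap fit [-0.00376264 -0.00081432] 1325
```

View pics/side7.png

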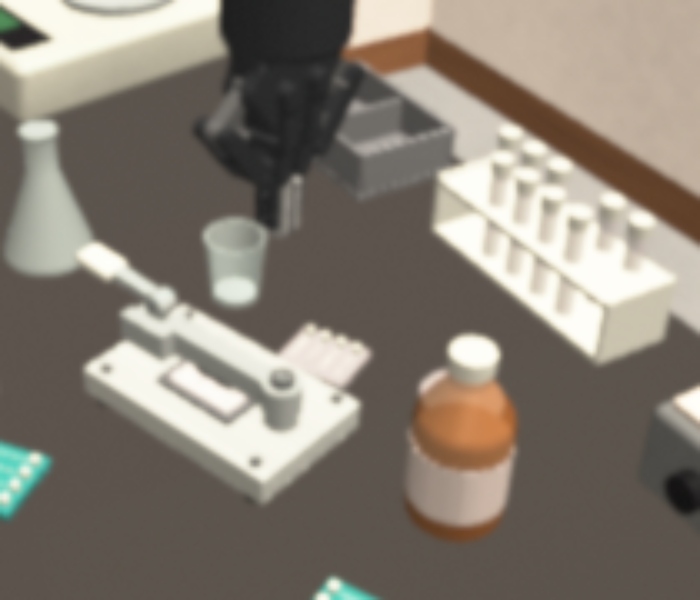

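View pics/w7.png

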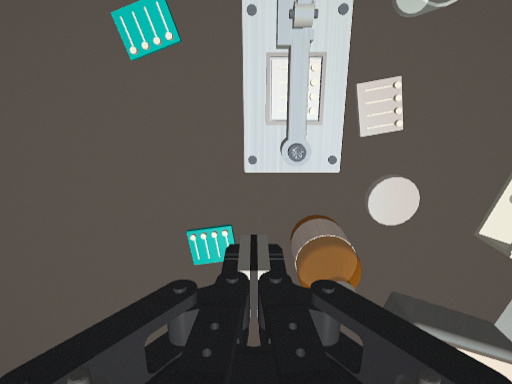

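View pics/top7.png

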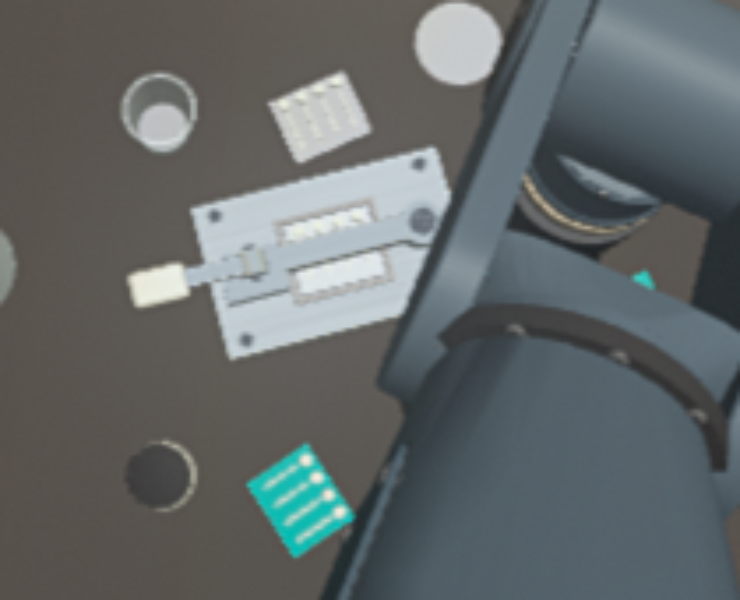

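```bash
python3 - <<'E'
from h import *
d=pickle.load(open("top7.pkl","rb"))
P=pts(d);Z=P[:,:,2];O=(P[:,:,:2]-C0)@np.c_[OX,OY]
m=(d["depth"]>0)&(Z>.07)&(Z<.16)&(O[...,1]>.105)&(O[...,1]<.15)&(abs(O[...,0])<.011)
f=np.polyfit(O[m][:,1],Z[m],1);print(f,np.pi/2-np.arctan(f[0]),m.sum(),np.median(Z[m]),O[m][:,1].max())
from station import manip
s=manip.sense();print(s["t"],np.abs(s["qd"]).max())
E
```

```text
[0.07263985 0.07887951] 1.498283832149601 152 0.08803172945354182 0.1423980481933963
11.2 0.006091146653533554
```

The lever measures 1.498 rad and the strap about 0.004 rad. The bystanders in view are where they were.

```bash
python3 -c "
from station import manip
print(manip.sign_off())"
```

```text
the job is handed in; nothing more can be done
None
```

The chip is clamped, and I handed the job in at about 11 s. With the fingers shut, I pushed the strap round until it hit its end stop. I then backed off and pushed the cam lever down in an arc until it stopped at 22 N, and lifted clear.

- **Strap and lever:** depth measurements after lifting off put the strap at about 0.004 rad from home, with its hook round the stud. The lever was at about 1.498 rad.
- **Chip and bystanders:** the chip was still in its nest, and all the bystanders looked unmoved. I judged this by eye from the last pictures and did not measure it. In the final top picture the arm hid the bottle, part of the dish and a turquoise chip, but these showed in the side and wrist views.
- **Failures:** none of the checks failed or disagreed. The first attempt to fit the lever angle from the wrist camera found too few points, so I measured it from the top camera instead.

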